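Clamp the culture rack on the bench shaker

ROBOT

A 6-joint arm with a two-finger parallel gripper is mounted at the origin on the work surface. World frame = base frame: x ahead of the robot, y to its left, z up, the work surface at z = 0. Lengths are in m, angles in rad, forces in N, time in s.
With the tool pointing down it reaches from about 0.35 to 0.975 m from the base axis. Payload 7.1 kg.
Tool frame: the origin (TCP) lies midway between the tips of the shut fingers; the grasp point (between the pads) lies 19 mm behind it; z points along the fingers, y is the line along which they close (so a half turn about z gives the same grasp; the last joint's range is limited). The gripper opens to 88 mm and grips with 3 to 60 N. Pads are 20 mm wide; open, the fingers measure 115 mm over their backs; the gripper's body (75 mm by 178 mm) begins 61 mm behind the grasp point.
Start: joints at [-1.314, 0.423, 1.63, -0, 1.089, -0.019], TCP at [0.17, -0.601, 0.223] pointing down, gripper open.
Joint ranges: [-3, 3], [-0.9, 2.11], [0.09, 2.58], [-1.31, 4.45], [0.11, 2.69], [-2.54, 2.54]. Speed limits (rad/s): [2.39, 2.39, 3.01, 3.14, 3.14, 3.14].

INTERFACE

Orientations are given as a rotation vector (axis times angle).
In Python, from rig import ctrl gives the robot as it stands. The module is installed in compiled form; this text tells all that it offers.
- The arm moves only by the tool play_rows, never from a script. Its argument "increments" is a list of rows, each a list of 3 entries, a list of its own where there are three numbers: the shift along the tool's x, y, z in m, then the turn, a rotation vector about the tool's x, y, z in rad, then the finger opening in m, from 0 to 0.0878. In form: [[[tx, ty, tz], [wx, wy, wz], hand], ...]. A call has 1 to 8 rows; each row is the pose to reach, as a shift and turn from the pose commanded when the call began, along the tool's axes at that moment; what a row does not reach only later rows make up. A row lasts 1/10 s, in which the tool goes at most 50 mm and 8.59 degrees, less where a joint would pass 70% of its speed; a pose out of reach is approached as far as the arm can. A call with a gripper value outside its range is refused whole. The fingers move at their own pace and stop on an object; the grip force is fixed at half the most. Time passes only in rows, so rows that repeat a pose let the fingers close. It gives the time, the measured TCP pose, the force, the opening and the grip force at its end, in the units of the state.
- ctrl.observe(): the state, without advancing time (a new reading comes with each control period).
- ctrl.capture(name): name is "scene" or "top" or "wrist"; returns a dict with "img" (420x560x3 uint8, red, green, blue), "depth" (420x560 float32, m along the optical axis (not along the pixel's ray), 0 where there is no reading), "mtx" (3x3 intrinsics, pixels), "origin" and "orientation" of the camera in the world. Camera axes: x right, y up, looking along -z (the intrinsics and any distortion apply to the point x, -y, -z); pixel columns grow to the right and rows downward; lengths in m; the calibration is good to about 2 mm. A picture is of the moment at which its call begins.
- ctrl.close_job(): hands the job in; it is judged then, once.
Trained networks look in a picture, given as the dict that the camera call returned (one of the last four; its "shot" number tells which), for a name from the list of things; names that differ only in an ending like _2 or _b are one class to them, and where a whole thing is asked for, a point or a joint stands for the part that bears it (a point fixed in the world has none). Each returns a list of dicts, best first, with "confidence" (0 to 1); they miss things now and then, are a little off and sometimes report something else, mostly with a low value. They report only what shows in the picture. A call takes as long as a camera call.
- ctrl.recognise(picture, target): "at" ([x, y, z] in m, in world coordinates, good to about 4 mm: the middle of the surface that is visible of it).
- ctrl.silhouettes(picture, target): "pixels" (420x560 bool, what is visible of it).
- ctrl.place_of(picture, target): "at" ([x, y, z] in m, in world coordinates, good to about 4 mm: a listed point, or the origin of a listed thing).
The state is a dict: "time": time; "joint_positions": joint angles; "qvel": joint speeds; "tau": joint torques, N m; "tcp_pos": TCP position; "eef_rot": TCP orientation; "wrist_force": force on the tool from outside, world axes, zero at the start; "ft_torque": the same for the moment, N m; "finger_gap": finger opening in m; "gripper_force": force on a finger pad.
Only numpy, scipy, OpenCV 4.12 (cv2) and the standard library are available. Lean on these libraries where they do the work, as an engineer would, in place of code of your own. Each camera call takes 0.05 s, during which the arm holds its last target. There are 200 camera calls.

TASK

Stand the blue tube rack on the shaker's deck, lengthwise between the blue jaw and the steel fence, and let go of it. Then take the red crank grip and wind it clockwise (seen from above) in a steady circle, without letting go on the way, until you feel the jaw squeeze the rack firmly against the fence - stop there, do not crush the rack. Leave the crank alone with the rack clamped, and do not disturb the amber jar and the amber bottle that stand near.

Things in the scene. Friction and masses are not known exactly. Their poses are not given: they have to be found in the camera images.
- rack_handle (a point): centre of the handle of the loose blue tube rack: a bar 14 x 14 mm in section, 120 mm long along the rack's x; this point is above the rack's middle, 98 mm above its underside. Rack: 120 mm long (x), 60 mm wide (y), same either way round; plates up to 59 mm, white tube caps up to 66 mm. z up. 0.3 to 0.65 kg.
- rack: the same rack: origin at the centre of its underside, x along its length
- shaker: fixed low white bench shaker; origin: centre of its underside, on the bench. Aluminium deck 250 (x) by 350 mm (y), its top 70 mm above the origin. Clamping direction: +y. The rack stands with its length along the shaker's x, between two rails 12 mm high at x = +-83 mm; blue jaw on its -y side, steel fence (52 mm high) on its +y side.
- deck_mid (a point): good place on the deck's top for the rack's middle (axes as the shaker's): 25 mm clear of the open jaw, 30 to 65 mm clear of the fence. The fence is set by hand, its face 60 to 95 mm from this point in +y, and is not measured: only feel (or sight) tells when the rack has reached it.
- jaw: blue jaw with black sprung pad, 64 mm high, sliding along the shaker's +y, 7 mm per radian of crank. It pushes the rack along until it meets the fence; then the pad yields 1 mm per 16 N. It cannot be pushed back by hand. Origin: middle of the open pad's face, at deck height. Firm is 25 to 45 N of squeeze; under 12 N is loose, over 60 N breaks the rack.
- crank_axis (a point): point on the crank's vertical axis, at the height of the middle of the red grip (207 mm above the bench). The axis stands on a round blue post (radius 32 mm) on the deck, 125 mm to the -y side of the shaker's middle.
- grip_mid (a point): middle of the red crank grip: an upright cylinder of 24 mm diameter and 45 mm height that spins freely about its own upright axis, 50 mm from the crank's axis; this point is half-way up. 22 mm below it is the dark crank arm, 10 mm thick. The crank starts in any direction.
- crank_grip: the same red grip: origin at the middle of its lower end.
- crank (a joint): crank angle (rad), 0 at the start (jaw open, a stop), growing clockwise seen from above. Turning takes about 3.6 N along the circle at the grip (friction); pushing the rack adds up to 0.7 N; from the fence on it rises by 16 N per radian (1.4 N per 10 N of squeeze). Fence met at 7.8 to 13 rad. Stays where left (a squeeze over 26 N eases to that). Not over 5 rad/s.
- jar: bystander: amber jar with white lid, 66 mm diameter, 110 mm high; it stands 10 to 16 cm to the left or right of the rack; origin at its underside
- amber: bystander: amber bottle, 68 mm diameter, 170 mm high

How it is judged:
On the way, in this order (a step that is already met when the one before it is completed fails the run):
1. the rack stands on the deck between jaw and fence, released, before the crank has been wound half a radian (z of rack_handle in the frame of shaker between 0.162 and 0.174 m and x of rack_handle in the frame of shaker between -0.03 and 0.03 m and y of rack_handle in the frame of shaker between -0.05 and 0.08 m and angle between rack_handle's own z axis and vertical below 0.08 rad and contact force between the fingers and rack below 0.1 N and value of joint crank below 0.5 rad), for 0.2 s.
2. the crank has been wound one full turn, the rack still standing on the deck (z of rack_handle in the frame of shaker between 0.162 and 0.174 m and x of rack_handle in the frame of shaker between -0.03 and 0.03 m and y of rack_handle in the frame of shaker between -0.05 and 0.08 m and angle between rack_handle's own z axis and vertical below 0.08 rad and value of joint crank above 6.28 rad).
3. the jaw squeezes the rack squarely with more than 12 N (z of rack_handle in the frame of shaker between 0.162 and 0.174 m and x of rack_handle in the frame of shaker between -0.03 and 0.03 m and y of rack_handle in the frame of shaker between -0.05 and 0.08 m and angle between rack_handle's own z axis and vertical below 0.08 rad and contact force between jaw and rack above 12 N and angle between the x axis of rack_handle and the x axis of shaker, either way round below 0.06 rad), for 0.2 s.
At the end, for the whole second after the job is handed in: The rack stands upright (within 0.08 rad) on the deck between jaw and fence, its length along the jaw within 0.06 rad and its middle within 30 mm of the deck's middle line, squeezed by the jaw with 12 to 60 N; rack and crank are at rest and let go (all of step 3 and contact force between the fingers and rack below 0.1 N and linear speed of rack below 0.01 m/s and velocity of joint crank below 0.2 rad/s and value of joint crank above 6.28 rad and contact force between the fingers and crank_grip below 0.1 N); the robot touches nothing.
It fails at once if the jaw crushes the rack (over 60 N) (contact force between jaw and rack above 60 N).
It fails at once if the crank is whirled (over 6 rad/s) (velocity of joint crank above 6 rad/s).
It fails at once if the hand leaves the grip between 0.5 and 7.5 rad (value of joint crank between 0.5 and 7.5 rad and distance between the grasp point and grip_mid above 0.05 m).
It fails at once if the amber jar or bottle is moved by more than 30 mm (distance of any of jar, amber from where it was at the start of the episode above 0.03 m).
It also fails if it takes over 72 s, if anything falls off the work surface, if the arm or the gripper's body presses on something with over 40 N, if the wrist force passes 120 N, or if a joint passes its speed limit or range.

## Working session

There is one attempt and no reset: what is moved stays moved. The work goes in short steps, Python scripts to look and compute and a tool call to move; the robot and the scene stay as the last step left them, time stands still between calls to the robot, and variables do not carry over. Pictures are saved under pics/ and viewed, at most 10 in all, crops included, and the job is handed in when it is done.

Besides the shell and the picture viewer there is one more tool, called after "Call:" as a command line: name --argument value ..., lists and objects as JSON in quotes. play_rows: Moves the arm, as the interface text tells. Its arguments: {"type":"object","properties":{"increments":{"type":"array","items":{"type":"array"}}},"required":["increments"]}

```bash
mkdir -p pics
cat > h.py <<'E'
import numpy as np, cv2
from rig import ctrl
from scipy.spatial.transform import Rotation as R
def save(p,n): cv2.imwrite('pics/%s.png'%n, p['img'][:,:,::-1])
def cloud(p, m):
    v,u=np.nonzero(m&(p['depth']>0)); d=p['depth'][v,u]; K=p['mtx']
    c=np.c_[(u-K[0,2])/K[0,0]*d, -(v-K[1,2])/K[1,1]*d, -d]
    o=np.array(p['orientation'],float)
    Rm=o if o.shape==(3,3) else R.from_rotvec(o).as_matrix() if o.size==3 else R.from_quat(o).as_matrix()
    return c@Rm.T+np.array(p['origin'])
E
python3 - <<'E'
from h import *
np.set_printoptions(precision=4,suppress=True)
s=ctrl.observe(); print(s)
for c in ['scene','top']:
    p=ctrl.capture(c); save(p,c+'0'); print(c,p['origin'],p['orientation'],p['mtx'][0])
    for t in ['rack_handle','rack','shaker','deck_mid','jaw','crank_axis','grip_mid','jar','amber']:
        r=ctrl.place_of(p,t)[:2]
        print(t,[(np.round(x['at'],4),round(x['confidence'],2)) for x in r])
    for t in ['rack','rack_handle','shaker','jaw']:
        r=ctrl.silhouettes(p,t)
        if r:
            X=cloud(p,r[0]['pixels']); print('sil',t,len(X),X.min(0),X.max(0))
E
```

```text
{'time': 0.0, 'joint_positions': array([-1.314 ,  0.4238,  1.6307,  0.    ,  1.0886, -0.019 ]), 'qvel': array([-0.0018, -0.0003, -0.0006, -0.001 ,  0.0004, -0.0016]), 'tau': array([  0.0024, -54.4616, -27.3669,   0.0645,   0.0228,  -0.0001]), 'tcp_pos': array([ 0.1701, -0.6008,  0.2219]), 'eef_rot': array([-3.1103, -0.4316,  0.0003]), 'wrist_force': array([-0.6703, -0.3285, -0.4876]), 'ft_torque': array([0.0234, 0.0122, 0.012 ]), 'gripper_force': 0.0, 'finger_gap': 0.0878828461325563}
scene [1.0511 0.7126 0.9653] [0.3208 1.0661 2.3484] [486.2857   0.     278.3683]
rack_handle [(array([0.4607, 0.3738, 0.0959]), 0.87)]
rack [(array([ 0.4552,  0.3732, -0.0003]), 0.94)]
shaker [(array([ 0.51  , -0.0809, -0.0007]), 0.72)]
deck_mid [(array([ 0.5072, -0.1034,  0.0723]), 0.68)]
jaw [(array([ 0.51  , -0.1573,  0.0662]), 0.96)]
crank_axis [(array([ 0.5068, -0.209 ,  0.21  ]), 0.75)]
grip_mid [(array([ 0.5375, -0.2444,  0.2051]), 0.61)]
jar []
amber [(array([ 0.5203, -0.4508,  0.0031]), 0.91)]
sil rack 2006 [ 0.3499  0.3108 -0.0069] [0.522  0.4168 0.1098]
sil rack_handle 1996 [ 0.3189  0.3043 -
[... 320 characters left out ...]
,  0.3726, -0.0027]), 0.9)]
shaker [(array([ 0.5104, -0.0822, -0.0014]), 0.56)]
deck_mid [(array([ 0.5143, -0.0989,  0.0688]), 0.7)]
jaw [(array([ 0.5074, -0.1562,  0.0636]), 0.73)]
crank_axis [(array([ 0.5083, -0.2023,  0.2063]), 0.84)]
grip_mid [(array([ 0.5417, -0.2459,  0.2066]), 0.54)]
jar [(array([ 0.5204,  0.2401, -0.0039]), 0.88)]
amber [(array([ 0.5188, -0.4478, -0.0005]), 0.93), (array([ 0.5092, -0.158 ,  0.0658]), 0.18)]
sil rack 1363 [ 0.3898  0.3233 -0.0025] [0.5168 0.4354 0.1105]
sil rack_handle 1413 [ 0.3883  0.3227 -0.0026] [0.5229 0.4354 0.1105]
sil shaker 152 [ 0.5277 -0.3029 -0.0034] [ 0.5769 -0.2309  0.2346]
sil jaw 1030 [ 0.402  -0.2914  0.0665] [ 0.6094 -0.1554  0.1409]
```

Run:
```python
from h import *
np.set_printoptions(precision=4,suppress=True)
p=ctrl.capture('top')
X=cloud(p,ctrl.silhouettes(p,'rack')[0]['pixels'])
h=X[(X[:,2]>0.088)&(X[:,2]<.125)].astype(np.float32)
print('handle',cv2.minAreaRect(h[:,:2].copy()),h[:,2].mean(),len(h))
q=X[(X[:,2]>0.04)&(X[:,2]<.08)].astype(np.float32); print('plate',cv2.minAreaRect(q[:,:2].copy()))
J=cloud(p,ctrl.silhouettes(p,'jaw')[0]['pixels']); j=J[J[:,2]>.12].astype(np.float32); print('jaw',cv2.minAreaRect(j[:,:2].copy()))
A=cloud(p,np.ones((420,560),bool)).astype(np.float32)
# deck: flat at z=.07
box=(abs(A[:,0]-.51)<.2)&(A[:,1]>-.32)&(A[:,1]<.13)
d=A[box&(abs(A[:,2]-.07)<.006)]; print('deck',cv2.minAreaRect(d[:,:2].copy()),np.median(d[:,2]))
f=A[box&(A[:,1]>-.11)&(A[:,2]>.11)&(A[:,2]<.13)]; print('fence',cv2.minAreaRect(f[:,:2].copy()),len(f),f.min(0),f.max(0))
g=A[box&(A[:,2]>.215)&(A[:,2]<.25)]; print('grip top',np.median(g,0),len(g))
save(p,'t1')
s=ctrl.capture('scene')
a=cv2.resize(p['img'],(400,300));
cv2.imwrite('pics/both.png',np.hstack([p['img'][:, :400],s['img'][:, 80:480]])[:,:,::-1])
```

```text
handle ((0.45378172397613525, 0.3686878979206085), (0.11948956549167633, 0.015452835708856583), 16.25852394104004) 0.10408531 327
plate ((0.45370790362358093, 0.3691559433937073), (0.12023057043552399, 0.06219528615474701), 16.40481185913086)
jaw ((0.512571394443512, -0.17857703566551208), (0.15334412455558777, 0.15554901957511902), 41.03858947753906)
deck ((0.5085668563842773, -0.08136840164661407), (0.3507036566734314, 0.25004059076309204), 89.26145935058594) 0.071164936
fence ((0.5094224810600281, -0.019941193982958794), (0.012013053521513939, 0.13816043734550476), 89.40918731689453) 281 [ 0.4403 -0.0266  0.1106] [ 0.5785 -0.0134  0.1272]
grip top [ 0.5398 -0.2427  0.2304] 99
```

View pics/top0.png

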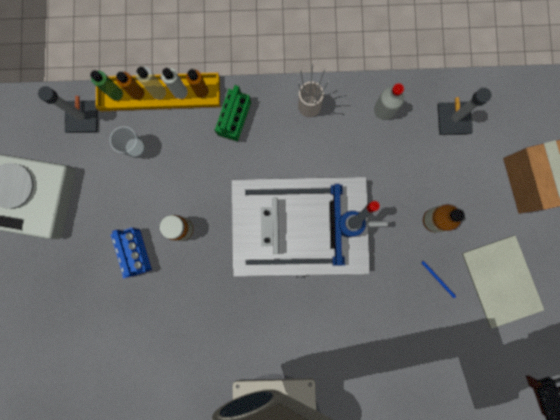

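View pics/scene0.png

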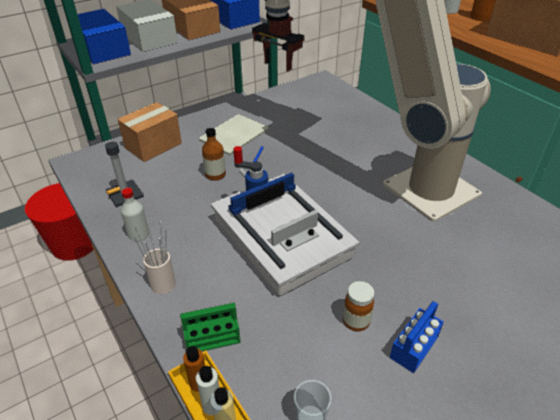

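The top view shows the blue rack at about (131,252), the jar at (174,228), the shaker deck centred at (300,227), the red grip at (373,207), and the bottle at (445,217). The scene view agrees, and the networks' positions match both pictures.

```bash
cat >> h.py <<'E'
def inc(targets, yaw=None, start=None, rot=None):
    s=ctrl.observe(); p0=np.array(s['tcp_pos'] if start is None else start); M=R.from_rotvec(s['eef_rot'] if rot is None else rot)
    for t in targets: print(np.round(M.inv().apply(np.array(t)-p0),4).tolist())
    x=M.as_matrix()[:,0]; print('yaw',np.degrees(np.arctan2(x[1],x[0])))
    return M
E
python3 - <<'E'
from h import *
inc([(.43,-.2,.33),(.45,.05,.33),(.45,.369,.28)])
E
```

```text
[0.3593, -0.3155, -0.1073]
[0.4466, -0.5506, -0.1073]
[0.5335, -0.8575, -0.0573]
yaw 15.803025031950813
```

Call:
play_rows --increments '[[[0.36, -0.315, -0.107], [0, 0, 0], 0.0878], [[0.36, -0.315, -0.107], [0, 0, 0], 0.0878], [[0.36, -0.315, -0.107], [0, 0, 0], 0.0878], [[0.36, -0.315, -0.107], [0, 0, 0], 0.0878], [[0.36, -0.315, -0.107], [0, 0, 0], 0.0878], [[0.36, -0.315, -0.107], [0, 0, 0], 0.0878], [[0.36, -0.315, -0.107], [0, 0, 0], 0.0878], [[0.36, -0.315, -0.107], [0, 0, 0], 0.0878]]'

```text
time: 2.4
tcp_pos: [0.3836, -0.2723, 0.3108]
eef_rot: [3.111, 0.431, 0.001]
wrist_force: [0.2, -0.7, 0.5]
finger_gap: 0.0874
gripper_force: 0.0
```

Run:
```python
from h import *
print(ctrl.observe()['tcp_pos'])
inc([(.44,-.05,.33),(.45,.369,.28)])
```

```text
[ 0.38360367 -0.27226689  0.31076259]
[0.1147, -0.1985, -0.0193]
[0.2383, -0.599, 0.0305]
yaw 15.785807863381367
```

Call:
play_rows --increments '[[[0.1, -0.15, -0.03], [0, 0, 0], 0.0878], [[0.1, -0.15, -0.03], [0, 0, 0], 0.0878], [[0.1, -0.15, -0.03], [0, 0, 0], 0.0878], [[0.238, -0.6, 0.03], [0, 0, 0], 0.0878], [[0.238, -0.6, 0.03], [0, 0, 0], 0.0878], [[0.238, -0.6, 0.03], [0, 0, 0], 0.0878], [[0.238, -0.6, 0.03], [0, 0, 0], 0.0878], [[0.238, -0.6, 0.03], [0, 0, 0], 0.0878]]'

```text
time: 3.2
tcp_pos: [0.438, 0.1172, 0.3077]
eef_rot: [-3.112, -0.432, -0.002]
wrist_force: [1.4, 0.1, -0.7]
finger_gap: 0.0875
gripper_force: 0.0
```

Call:
play_rows --increments '[[[0.075, -0.27, 0.03], [0, 0, 0], 0.0878], [[0.075, -0.27, 0.03], [0, 0, 0], 0.0878], [[0.075, -0.27, 0.03], [0, 0, 0], 0.0878], [[0.075, -0.27, 0.03], [0, 0, 0], 0.0878]]'

```text
time: 3.6
tcp_pos: [0.4369, 0.3162, 0.2863]
eef_rot: [-3.112, -0.432, -0.001]
wrist_force: [1.4, -1.0, -0.4]
finger_gap: 0.0881
gripper_force: 0.0
```

Run:
```python
from h import *
print(ctrl.observe()['tcp_pos'])
inc([(.4535,.369,.28)])
```

```text
[0.43694201 0.31619747 0.28626958]
[0.0303, -0.0463, 0.0063]
yaw 15.824726121101795
```

Call:
play_rows --increments '[[[0.03, -0.046, 0.006], [0, 0, 0], 0.0878], [[0.03, -0.046, 0.006], [0, 0, 0], 0.0878]]'

```text
time: 3.8
tcp_pos: [0.4541, 0.371, 0.2794]
eef_rot: [-3.11, -0.437, -0.001]
wrist_force: [0.0, -0.2, 0.4]
finger_gap: 0.0876
gripper_force: 0.0
```

Run:
```python
from h import *
np.set_printoptions(precision=4,suppress=True)
s=ctrl.observe(); print(s['tcp_pos'],s['joint_positions'])
p=ctrl.capture('wrist'); save(p,'w1'); print(p['origin'])
for t in ['rack_handle','rack']: print(t,[(x['at'],x['confidence']) for x in ctrl.place_of(p,t)[:2]])
A=cloud(p,np.ones((420,560),bool)).astype(np.float32)
h=A[(A[:,2]>.096)&(A[:,2]<.112)&(np.hypot(A[:,0]-.454,A[:,1]-.369)<.09)]
print(cv2.minAreaRect(h[:,:2].copy()),np.median(h[:,2]),len(h))
inc([(.4537,.369,.079)])
```

```text
[0.4541 0.371  0.2794] [0.6643 0.306  1.6652 0.0008 1.1695 1.9554]
[0.5328 0.3927 0.4418]
rack_handle [([0.453, 0.3689, 0.0981], 0.76)]
rack [([0.4573, 0.3745, -0.0014], 0.72)]
((0.45480355620384216, 0.36945265531539917), (0.11925112456083298, 0.012866484932601452), 16.38291358947754) 0.105306566 1204
[0.0015, -0.0028, 0.2008]
yaw 15.84613643486949
```

View pics/w1.png

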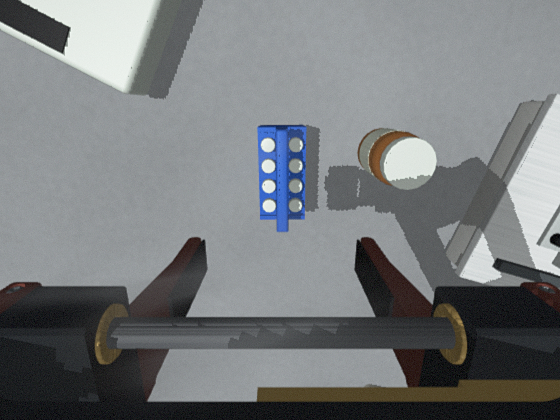

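The wrist view shows the handle at about (283,180), with the jar clear on the right at (405,160). The handle is at (0.4548, 0.3694, top 0.105), which agrees with the top view, so I'm descending.

Call:
play_rows --increments '[[[0, 0.002, 0.05], [0, 0, -0.008], 0.0878], [[0, 0.002, 0.1], [0, 0, -0.008], 0.0878], [[0, 0.002, 0.15], [0, 0, -0.008], 0.0878], [[0, 0.002, 0.2], [0, 0, -0.008], 0.0878], [[0, 0.002, 0.2], [0, 0, -0.008], 0.05], [[0, 0.002, 0.2], [0, 0, -0.008], 0.03], [[0, 0.002, 0.2], [0, 0, -0.008], 0], [[0, 0.002, 0.2], [0, 0, -0.008], 0]]'

```text
time: 4.75
tcp_pos: [0.4561, 0.3655, 0.0836]
eef_rot: [-3.107, -0.443, -0.008]
wrist_force: [0.4, 0.7, 0.9]
finger_gap: 0.0589
gripper_force: 0.0
```

Call:
play_rows --increments '[[[0, 0, 0], [0, 0, 0], 0], [[0, 0, 0], [0, 0, 0], 0], [[0, 0, 0], [0, 0, 0], 0], [[0, 0, 0], [0, 0, 0], 0]]'

```text
time: 5.15
tcp_pos: [0.4543, 0.3646, 0.0806]
eef_rot: [-3.11, -0.444, -0.0]
wrist_force: [0.1, 0.8, -0.7]
finger_gap: 0.0271
gripper_force: 0.0
```

Call:
play_rows --increments '[[[0.001, -0.0045, 0], [0, 0, 0], 0.027], [[0.001, -0.0045, 0], [0, 0, 0], 0], [[0.001, -0.0045, 0], [0, 0, 0], 0], [[0.001, -0.0045, 0], [0, 0, 0], 0], [[0.001, -0.0045, 0], [0, 0, 0], 0], [[0.001, -0.0045, 0], [0, 0, 0], 0], [[0.001, -0.0045, 0], [0, 0, 0], 0]]'

```text
time: 5.85
tcp_pos: [0.4539, 0.3691, 0.0802]
eef_rot: [-3.11, -0.444, 0.0]
wrist_force: [-0.4, 0.8, -1.4]
finger_gap: 0.0137
gripper_force: 30.0
```

Run:
```python
from h import *
s=ctrl.observe(); p=s['tcp_pos']; print(p)
inc([(p[0],p[1],.25),(.49,.1,.26),(.508,-.099,.23)])
```

```text
[0.45392675 0.36913313 0.08016192]
[-0.0, -0.0, -0.1698]
[-0.0407, 0.2684, -0.1799]
[-0.0791, 0.4645, -0.1499]
yaw 16.256669798916736
```

Call:
play_rows --increments '[[[0, 0, -0.015], [0, 0, 0], 0], [[0, 0, -0.05], [0, 0, 0], 0], [[0, 0, -0.09], [0, 0, 0], 0], [[0, 0, -0.13], [0, 0, 0], 0], [[0, 0, -0.17], [0, 0, 0], 0], [[-0.006, 0.04, -0.18], [0, 0, 0.05], 0], [[-0.012, 0.08, -0.18], [0, 0, 0.1], 0], [[-0.018, 0.12, -0.18], [0, 0, 0.15], 0]]'

```text
time: 6.65
tcp_pos: [0.4696, 0.2472, 0.2613]
eef_rot: [3.134, 0.208, 0.001]
wrist_force: [0.4, -0.1, -6.9]
finger_gap: 0.0137
gripper_force: 30.0
```

Call:
play_rows --increments '[[[0, 0.04, 0], [0, 0, 0.05], 0], [[0, 0.08, 0], [0, 0, 0.1], 0], [[0, 0.12, 0], [0, 0, 0.14], 0], [[0, 0.16, 0], [0, 0, 0.14], 0], [[0, 0.2, 0], [0, 0, 0.14], 0], [[0, 0.24, 0], [0, 0, 0.14], 0], [[0, 0.26, 0], [0, 0, 0.14], 0], [[0, 0.26, 0], [0, 0, 0.14], 0]]'

```text
time: 7.45
tcp_pos: [0.5044, -0.0114, 0.2606]
eef_rot: [3.141, -0.015, -0.001]
wrist_force: [-0.4, 1.0, -6.0]
finger_gap: 0.0137
gripper_force: 30.0
```

Call:
play_rows --increments '[[[0, 0, 0], [0, 0, 0], 0], [[0, 0, 0], [0, 0, 0], 0]]'

```text
time: 7.65
tcp_pos: [0.5044, -0.0082, 0.2604]
eef_rot: [-3.141, 0.009, 0.001]
wrist_force: [0.5, -0.2, -6.2]
finger_gap: 0.0141
gripper_force: 30.0
```

Run:
```python
from h import *
np.set_printoptions(precision=4,suppress=True)
s=ctrl.observe(); print(s['tcp_pos'],s['qvel'])
p=ctrl.capture('wrist'); save(p,'w2'); t=ctrl.capture('top')
for q in (p,t):
  A=cloud(q,np.ones((420,560),bool)).astype(np.float32)
  c=np.array(s['tcp_pos'])
  box=(abs(A[:,0]-.51)<.2)&(A[:,1]>-.33)&(A[:,1]<.13)
  d=A[box&(abs(A[:,2]-.07)<.006)]; print('deck',cv2.minAreaRect(d[:,:2].copy()),np.median(d[:,2]))
  f=A[box&(A[:,1]>-.06)&(A[:,1]<.05)&(A[:,2]>.11)&(A[:,2]<.13)]
  if len(f):print('fence',cv2.minAreaRect(f[:,:2].copy()),len(f))
  j=A[box&(A[:,1]<-.14)&(A[:,1]>-.185)&(A[:,2]>.125)&(A[:,2]<.142)]
  if len(j):print('jaw',cv2.minAreaRect(j[:,:2].copy()),len(j),j[:,1].max())
inc([(.5085,-.099,.20),(.5085,-.099,.151)])
```

```text
[ 0.5044 -0.0082  0.2604] [ 0.0102  0.0016 -0.0013 -0.0022 -0.0028 -0.0033]
deck ((0.5102131962776184, -0.08157570660114288), (0.3509340286254883, 0.25020331144332886), 89.13396453857422) 0.0705311
fence ((0.5698587894439697, -0.020545082166790962), (0.019922787323594093, 0.011709611862897873), 0.8580862283706665) 275
jaw ((0.5087694525718689, -0.16993574798107147), (0.029596494510769844, 0.19968077540397644), 89.45650482177734) 4954 -0.15506469
deck ((0.5087305307388306, -0.08127325773239136), (0.35029006004333496, 0.2503759562969208), 89.30333709716797) 0.07113499
fence ((0.44158440828323364, -0.020371465012431145), (0.009869753383100033, 0.002451774198561907), 88.33412170410156) 9
jaw ((0.5081353187561035, -0.1704314649105072), (0.029047636315226555, 0.19751867651939392), 89.46157836914062) 685 -0.15566553
[0.0043, 0.0911, 0.0603]
[0.0043, 0.0911, 0.1093]
yaw -0.27563753580853195
```

View pics/w2.png

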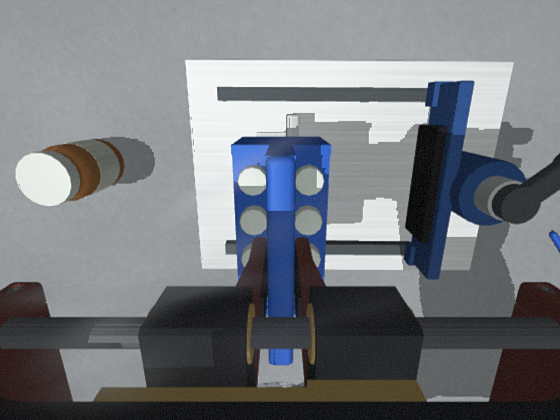

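The rack hangs square in the fingers, with the jaw pad at about (425,185) and parallel to the rack. The pad's face is at y of about -0.155, so I'm placing at y of about -0.099.

Call:
play_rows --increments '[[[0.002, 0.04, 0], [0, 0, 0.004], 0], [[0.004, 0.08, 0.02], [0, 0, 0.004], 0], [[0.004, 0.091, 0.06], [0, 0, 0.004], 0], [[0.004, 0.091, 0.08], [0, 0, 0.004], 0], [[0.004, 0.091, 0.09], [0, 0, 0.004], 0], [[0.004, 0.091, 0.1], [0, 0, 0.004], 0], [[0.004, 0.091, 0.105], [0, 0, 0.004], 0], [[0.004, 0.091, 0.108], [0, 0, 0.004], 0]]'

```text
time: 8.55
tcp_pos: [0.5089, -0.0994, 0.1526]
eef_rot: [3.141, -0.014, 0.002]
wrist_force: [-0.4, 0.2, -5.6]
finger_gap: 0.0136
gripper_force: 30.0
```

Call:
play_rows --increments '[[[0, 0, 0], [0, 0, 0], 0], [[0, 0, 0], [0, 0, 0], 0]]'

```text
time: 8.75
tcp_pos: [0.5089, -0.0998, 0.1529]
eef_rot: [3.141, -0.015, 0.002]
wrist_force: [-0.4, 0.6, -6.0]
finger_gap: 0.0139
gripper_force: 30.0
```

Call:
play_rows --increments '[[[0, 0, 0.001], [0, 0, 0], 0], [[0, 0, 0.002], [0, 0, 0], 0], [[0, 0, 0.0025], [0, 0, 0], 0]]'

```text
time: 9.05
tcp_pos: [0.5084, -0.1003, 0.151]
eef_rot: [3.141, -0.016, 0.0]
wrist_force: [-7.0, -2.9, 11.7]
finger_gap: 0.0138
gripper_force: 30.0
```

Call:
play_rows --increments '[[[0, 0, -0.001], [0, 0, 0], 0], [[0, 0, -0.001], [0, 0, 0], 0.03], [[0, 0, -0.001], [0, 0, 0], 0.05], [[0, 0, -0.001], [0, 0, 0], 0.05], [[0, 0, -0.001], [0, 0, 0], 0.05], [[0, 0, -0.001], [0, 0, 0], 0.05], [[0, 0, -0.001], [0, 0, 0], 0.05], [[0, 0, -0.001], [0, 0, 0], 0.05]]'

```text
time: 9.85
tcp_pos: [0.5084, -0.0998, 0.1507]
eef_rot: [-3.142, 0.016, 0.0]
wrist_force: [-0.2, -0.3, -0.1]
finger_gap: 0.0505
gripper_force: 0.0
```

Call:
play_rows --increments '[[[0, 0, -0.05], [0, 0, 0], 0.05], [[0, 0, -0.1], [0, 0, 0], 0.05], [[0, 0, -0.15], [0, 0, 0], 0.05], [[0, 0, -0.18], [0, 0, 0], 0.05], [[0, 0, -0.18], [0, 0, 0], 0.05], [[0, 0, -0.18], [0, 0, 0], 0.05]]'

```text
time: 10.45
tcp_pos: [0.5083, -0.0998, 0.3309]
eef_rot: [3.141, -0.016, 0.002]
wrist_force: [-0.1, -0.8, -0.1]
finger_gap: 0.0499
gripper_force: 0.0
```

Run:
```python
from h import *
np.set_printoptions(precision=4,suppress=True)
s=ctrl.observe(); print(s['tcp_pos'],s['joint_positions'])
p=ctrl.capture('wrist'); save(p,'w3'); t=ctrl.capture('top')
for q in (p,t):
  A=cloud(q,np.ones((420,560),bool)).astype(np.float32)
  box=(abs(A[:,0]-.51)<.09)&(A[:,1]>-.33)&(A[:,1]<.13)
  h=A[box&(A[:,1]>-.13)&(A[:,1]<-.07)&(A[:,2]>.166)&(A[:,2]<.185)]
  if len(h):print('handle',cv2.minAreaRect(h[:,:2].copy()),np.median(h[:,2]))
  g=A[box&(A[:,2]>.222)&(A[:,2]<.24)&(A[:,1]<-.17)]
  if len(g):print('grip',cv2.minEnclosingCircle(g[:,:2].copy()),np.median(g,0),len(g))
  for n in ['grip_mid','crank_axis','shaker','rack_handle']: print(n,[(x['at'],round(x['confidence'],2)) for x in ctrl.place_of(q,n)[:1]])
```

```text
[ 0.5083 -0.0998  0.3309] [-0.2169  0.1481  1.7489 -0.      1.2437  1.364 ]
handle ((0.5089856386184692, -0.10109902173280716), (0.01375533640384674, 0.11978160589933395), 89.80636596679688) 0.17525719
grip ((0.5409501194953918, -0.2439865916967392), 0.012100020423531532) [ 0.5421 -0.2418  0.2301] 646
grip_mid [([0.5439, -0.2399, 0.2047], 0.92)]
crank_axis [([0.508, -0.2083, 0.2039], 0.73)]
shaker [([0.5145, -0.0809, -0.0022], 0.69)]
rack_handle [([0.5107, -0.1003, 0.1694], 0.8)]
handle ((0.46720612049102783, -0.1006912961602211), (0.011942741461098194, 0.034732528030872345), 88.20892333984375) 0.17570451
grip_mid []
crank_axis []
shaker [([0.5106, -0.0814, 0.002], 0.68)]
rack_handle [([0.5137, -0.0993, 0.1667], 0.86)]
```

View pics/w3.png

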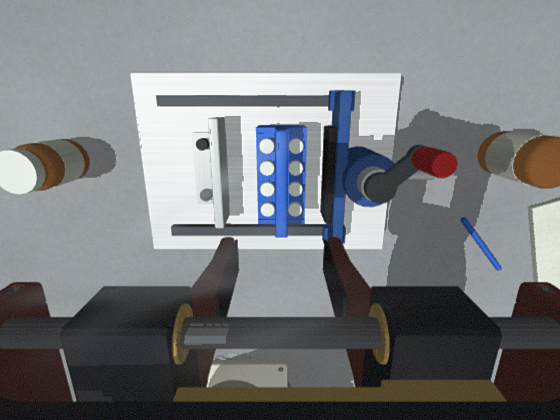

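The rack stands released and square between the fence (about (217,170)) and the jaw pad (about (330,180)). The red grip is at (435,163), which puts it at (0.541, -0.2435) with its axis at about (0.508, -0.206).

Call:
play_rows --increments '[[[0.011, 0.048, 0], [0, 0, 0], 0.06], [[0.022, 0.096, 0], [0, 0, 0], 0.06], [[0.034, 0.143, 0.01], [0, 0, 0], 0.06], [[0.034, 0.143, 0.05], [0, 0, 0], 0.06], [[0.034, 0.143, 0.05], [0, 0, 0], 0.06], [[0.034, 0.143, 0.05], [0, 0, 0], 0.06]]'

```text
time: 11.55
tcp_pos: [0.5404, -0.2427, 0.2804]
eef_rot: [-3.14, 0.016, 0.004]
wrist_force: [-0.1, -0.2, 1.4]
finger_gap: 0.0601
gripper_force: 0.0
```

Run:
```python
from h import *
np.set_printoptions(precision=4,suppress=True)
s=ctrl.observe(); print(s['tcp_pos'],s['wrist_force'])
p=ctrl.capture('wrist')
A=cloud(p,np.ones((420,560),bool)).astype(np.float32)
g=A[(A[:,2]>.222)&(A[:,2]<.24)&(np.hypot(A[:,0]-.541,A[:,1]+.2435)<.025)]
if len(g):print('grip',cv2.minEnclosingCircle(g[:,:2].copy()),np.median(g,0),len(g))
hub=A[np.hypot(A[:,0]-.5078,A[:,1]+.2064)<.02]
if len(hub):print('hub',hub[:,2].max(),np.median(hub[:,2]),len(hub))
c=hub[hub[:,2]>hub[:,2].max()-.006];print(c.mean(0),len(c))
for n in ['grip_mid','crank_axis']: print(n,[(x['at'],round(x['confidence'],2)) for x in ctrl.place_of(p,n)[:1]])
inc([(.541,-.2435,.193)])
```

```text
[ 0.5404 -0.2427  0.2804] [-0.1472 -0.23    1.3999]
grip ((0.5412563681602478, -0.24431273341178894), 0.012068584561347961) [ 0.5431 -0.2441  0.2302] 778
hub 0.35785878 0.18416435 1273
[ 0.5267 -0.2116  0.3579] 1
grip_mid [([0.5417, -0.2386, 0.2046], 0.76)]
crank_axis [([0.5066, -0.2057, 0.2048], 0.87)]
[-0.001, 0.0007, 0.0897]
yaw -0.5183474220284645
```

Call:
play_rows --increments '[[[0, 0.001, 0.04], [0, 0, 0], 0.06], [[0, 0.001, 0.075], [0, 0, 0], 0.06], [[0, 0.001, 0.087], [0, 0, 0], 0.06], [[0, 0.001, 0.087], [0, 0, 0], 0.03], [[0, 0.001, 0.087], [0, 0, 0], 0.02], [[0, 0.001, 0.087], [0, 0, 0], 0], [[0, 0.001, 0.087], [0, 0, 0], 0], [[0, 0.001, 0.087], [0, 0, 0], 0]]'

```text
time: 12.5
tcp_pos: [0.5414, -0.244, 0.1949]
eef_rot: [-3.141, 0.016, -0.002]
wrist_force: [-2.5, 2.8, 7.2]
finger_gap: 0.0235
gripper_force: 23.8
```

Call:
play_rows --increments '[[[0, 0, 0], [0, 0, 0], 0], [[0, 0, 0], [0, 0, 0], 0]]'

```text
time: 12.7
tcp_pos: [0.5413, -0.244, 0.1949]
eef_rot: [-3.141, 0.016, -0.002]
wrist_force: [-0.9, 2.5, 5.6]
finger_gap: 0.0235
gripper_force: 30.0
```

```bash
cat > circ.py <<'E'
from h import *
import sys
C=np.array([.5078,-.2064]); th=np.radians(.58)
def rows(a0,steps,r=.05):
    out=[]; p0=C+r*np.array([np.cos(a0),np.sin(a0)]); a=a0
    for d in steps:
        a-=d; v=C+r*np.array([np.cos(a),np.sin(a)])-p0
        out.append([round(v@[np.cos(th),-np.sin(th)],4),round(v@[-np.sin(th),-np.cos(th)],4)])
    return out,a
if __name__=='__main__':
    s=ctrl.observe(); p=s['tcp_pos'][:2]-C
    print(s['tcp_pos'],s['wrist_force'],s['finger_gap'],s['gripper_force'],'ang',np.arctan2(p[1],p[0]),'r',np.hypot(*p))
    a=np.arctan2(p[1],p[0])
    for k in range(6):
        o,a=rows(a,[.1,.2]+[.25]*6 if k==0 else [.25]*8); print(o,round(a,3))
E
python3 circ.py
```

```text
[ 0.54126235 -0.24404001  0.19491497] [-0.90121452  2.54008729  5.61693956] 0.023473136201834863 30.00145822763443 ang -0.8440861637762376 r 0.05036366801219831
[[np.float64(-0.0039), np.float64(0.0032)], [np.float64(-0.0124), np.float64(0.0083)], [np.float64(-0.0243), np.float64(0.0121)], [np.float64(-0.0368), np.float64(0.0129)], [np.float64(-0.049), np.float64(0.0105)], [np.float64(-0.0603), np.float64(0.0052)], [np.float64(-0.0699), np.float64(-0.0027)], [np.float64(-0.0773), np.float64(-0.0127)]] -2.644
[[np.float64(-0.0047), np.float64(-0.0116)], [np.float64(-0.0063), np.float64(-0.0239)], [np.float64(-0.0048), np.float64(-0.0363)], [np.float64(-0.0004), np.float64(-0.0479)], [np.float64(0.0069), np.float64(-0.0581)], [np.float64(0.0164), np.float64(-0.0662)], [np.float64(0.0276), np.float64(-0.0716)], [np.float64(0.0398), np.float64(-0.0742)]] -4.644
[[np.float64(0.0125), np.float64(0.0006)], [np.float64(0.0244), np.float64(0.0042)], [np.float64(0.035), np.float64(0.0107)], [np.float64(0.0437), np.float64(0.0196)], [np.float64(0.05), np.float64(0.0304)], [np.float64(0.0534), n
[... 464 characters left out ...]
float64(-0.0077), np.float64(-0.0098)], [np.float64(-0.0127), np.float64(-0.0212)], [np.float64(-0.0148), np.float64(-0.0335)], [np.float64(-0.0137), np.float64(-0.0459)], [np.float64(-0.0097), np.float64(-0.0577)], [np.float64(-0.0028), np.float64(-0.0681)], [np.float64(0.0065), np.float64(-0.0765)], [np.float64(0.0175), np.float64(-0.0823)]] -10.644
[[np.float64(0.0121), np.float64(-0.0029)], [np.float64(0.0246), np.float64(-0.0028)], [np.float64(0.0366), np.float64(0.0005)], [np.float64(0.0475), np.float64(0.0066)], [np.float64(0.0565), np.float64(0.0152)], [np.float64(0.0631), np.float64(0.0258)], [np.float64(0.0669), np.float64(0.0377)], [np.float64(0.0676), np.float64(0.0501)]] -12.644
```

Call:
play_rows --increments '[[[-0.004, 0.003, -0.001], [0, 0, 0], 0], [[-0.012, 0.008, -0.001], [0, 0, 0], 0], [[-0.024, 0.012, -0.001], [0, 0, 0], 0], [[-0.037, 0.013, -0.001], [0, 0, 0], 0], [[-0.049, 0.0105, -0.001], [0, 0, 0], 0], [[-0.06, 0.005, -0.001], [0, 0, 0], 0], [[-0.07, -0.003, -0.001], [0, 0, 0], 0], [[-0.077, -0.013, -0.001], [0, 0, 0], 0]]'

```text
time: 13.5
tcp_pos: [0.4656, -0.2304, 0.195]
eef_rot: [3.141, -0.017, 0.008]
wrist_force: [13.1, 2.2, -9.1]
finger_gap: 0.0235
gripper_force: 30.0
```

```bash
python3 circ.py | head -1
```

```text
[ 0.46556268 -0.23035829  0.19504909] [13.11964501  2.18384596 -9.07154509] 0.02349679010069409 29.997791647911072 ang -2.6256170986248524 r 0.04855915031848621
```

Call:
play_rows --increments '[[[-0.0042, -0.0116, 0], [0, 0, 0], 0], [[-0.0055, -0.0239, 0], [0, 0, 0], 0], [[-0.004, -0.0363, 0], [0, 0, 0], 0], [[0.0006, -0.048, 0], [0, 0, 0], 0], [[0.008, -0.058, 0], [0, 0, 0], 0], [[0.0175, -0.066, 0], [0, 0, 0], 0], [[0.0285, -0.0715, 0], [0, 0, 0], 0], [[0.041, -0.074, 0], [0, 0, 0], 0]]'

```text
time: 14.3
tcp_pos: [0.5061, -0.1555, 0.1949]
eef_rot: [-3.14, 0.015, 0.003]
wrist_force: [-4.6, -2.8, 4.5]
finger_gap: 0.0236
gripper_force: 30.0
```

```bash
python3 circ.py | head -1
```

```text
[ 0.50613207 -0.15552191  0.1948944 ] [-4.59336248 -2.78146704  4.45742425] 0.023637261650238602 30.00129908323288 ang 1.6035674561102058 r 0.05090542362903756
```

Call:
play_rows --increments '[[[0.0125, 0.0006, 0], [0, 0, 0], 0], [[0.0244, 0.0042, 0], [0, 0, 0], 0], [[0.035, 0.0107, 0], [0, 0, 0], 0], [[0.0437, 0.0196, 0], [0, 0, 0], 0], [[0.05, 0.0304, 0], [0, 0, 0], 0], [[0.0534, 0.0424, 0], [0, 0, 0], 0], [[0.0537, 0.055, 0], [0, 0, 0], 0], [[0.051, 0.067, 0], [0, 0, 0], 0]]'

```text
time: 15.1
tcp_pos: [0.5565, -0.223, 0.1949]
eef_rot: [-3.138, 0.016, 0.003]
wrist_force: [-8.0, 7.8, 10.6]
finger_gap: 0.0233
gripper_force: 30.0
```

```bash
sed -i 's/^C=.*\]);/C=np.array([.5088,-.2060]);/' circ.py; python3 circ.py | head -1
```

```text
[ 0.55645882 -0.22295322  0.19488628] [-8.02354085  7.8036456  10.60453548] 0.02328361124742252 30.002273619174957 ang -0.34176200805353135 r 0.05058433003528936
```

Call:
play_rows --increments '[[[-0.0062, 0.011, 0], [0, 0, 0], 0], [[-0.0146, 0.0202, 0], [0, 0, 0], 0], [[-0.025, 0.0272, 0], [0, 0, 0], 0], [[-0.0367, 0.0313, 0], [0, 0, 0], 0], [[-0.049, 0.0325, 0], [0, 0, 0], 0], [[-0.0613, 0.0306, 0], [0, 0, 0], 0], [[-0.0725, 0.0257, 0], [0, 0, 0], 0], [[-0.0822, 0.0182, 0], [0, 0, 0], 0]]'

```text
time: 15.9
tcp_pos: [0.4749, -0.2419, 0.195]
eef_rot: [3.14, -0.016, 0.004]
wrist_force: [6.4, 0.3, -2.0]
finger_gap: 0.0237
gripper_force: 30.0
```

```bash
python3 circ.py | head -1
python3 - <<'E'
from h import *
p=ctrl.capture('wrist'); save(p,'w4')
A=cloud(p,np.ones((420,560),bool)).astype(np.float32)
b=A[(abs(A[:,0]-.51)<.08)&(A[:,1]>-.12)&(A[:,1]<.0)]
h=b[(b[:,2]>.166)&(b[:,2]<.185)]; print('handle',cv2.minAreaRect(h[:,:2].copy()),len(h))
f=b[(b[:,2]>.112)&(b[:,2]<.128)]; print('fence',np.percentile(f[:,1],[1,5,50,99]),len(f))
E
```

```text
[ 0.47485879 -0.24189761  0.19500186] [ 6.3836645   0.27057258 -2.02723232] 0.023704699518545102 29.999998211860657 ang -2.328188756305344 r 0.04940287651316978
handle ((0.5092324018478394, -0.07336872816085815), (0.01562725380063057, 0.12086659669876099), 89.25418853759766) 4203
fence [-0.10789068 -0.10353159 -0.07451236 -0.04965544] 6102
```

View pics/w4.png

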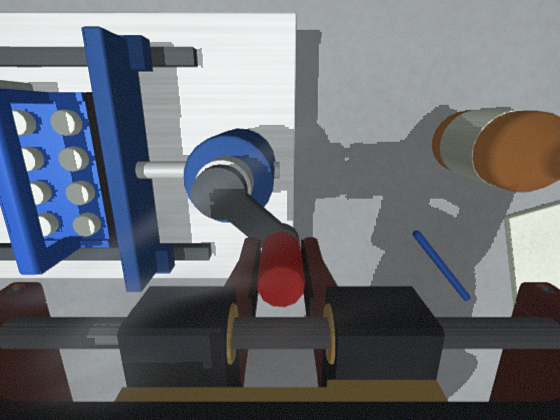

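The view at 7.75 rad shows the rack square against the jaw pad (about (95,165)), with the grip held at (282,268). The handle is at y -0.073 and the gap to the fence is about 17 mm, so I expect contact near 10.1 rad.

```bash
python3 - <<'E'
from circ import *
o,a=rows(-8.62,[.25]*6+[.15,.05]); print(np.array(o).tolist(),a)
o,a=rows(a,[.05]*8); print(np.array(o).tolist(),a)
o,a=rows(a,[.05]*8); print(np.array(o).tolist(),a)
o,a=rows(a,[.05]*8); print(np.array(o).tolist(),a)
E
cat > st.py <<'E'
from circ import *
s=ctrl.observe(); p=s['tcp_pos'][:2]-C; a=np.arctan2(p[1],p[0]); f=s['wrist_force'][:2]
print('turned',round((-.863-a)%(2*np.pi)+2*np.pi,3),'r',np.hypot(*p),'Ftan',-f@[np.sin(a),-np.cos(a)],'Frad',f@[np.cos(a),np.sin(a)],'ang',a)
E
```

```text
[[-0.0079, -0.0096], [-0.0132, -0.0209], [-0.0156, -0.0331], [-0.0148, -0.0456], [-0.011, -0.0575], [-0.0044, -0.068], [0.0007, -0.0735], [0.0026, -0.0751]] -10.32
[[0.002, -0.0015], [0.004, -0.003], [0.0061, -0.0043], [0.0083, -0.0055], [0.0106, -0.0066], [0.0129, -0.0076], [0.0152, -0.0085], [0.0176, -0.0093]] -10.720000000000006
[[0.0024, -0.0006], [0.0049, -0.0012], [0.0073, -0.0016], [0.0098, -0.0018], [0.0123, -0.002], [0.0148, -0.002], [0.0173, -0.0019], [0.0198, -0.0017]] -11.120000000000012
[[0.0025, 0.0003], [0.0049, 0.0008], [0.0074, 0.0014], [0.0098, 0.0021], [0.0121, 0.003], [0.0144, 0.0039], [0.0167, 0.005], [0.0189, 0.0061]] -11.520000000000017
```

Call:
play_rows --increments '[[[-0.008, -0.0095, 0], [0, 0, 0], 0], [[-0.013, -0.021, 0], [0, 0, 0], 0], [[-0.0155, -0.033, 0], [0, 0, 0], 0], [[-0.015, -0.0455, 0], [0, 0, 0], 0], [[-0.011, -0.0575, 0], [0, 0, 0], 0], [[-0.0045, -0.068, 0], [0, 0, 0], 0], [[0.0005, -0.0735, 0], [0, 0, 0], 0], [[0.0025, -0.075, 0], [0, 0, 0], 0]]'

```text
time: 16.75
tcp_pos: [0.4774, -0.1668, 0.195]
eef_rot: [3.14, -0.014, -0.0]
wrist_force: [-0.0, -6.1, 1.8]
finger_gap: 0.0236
gripper_force: 30.0
```

```bash
python3 st.py
```

```text
turned 9.458 r 0.05018187322609219 Ftan 3.8426639378814222 Frad -4.7775987710946355 ang 2.245760772943031
```

Call:
play_rows --increments '[[[0.002, -0.0015, 0], [0, 0, 0], 0], [[0.004, -0.003, 0], [0, 0, 0], 0], [[0.006, -0.0045, 0], [0, 0, 0], 0], [[0.0085, -0.0055, 0], [0, 0, 0], 0]]'

```text
time: 17.15
tcp_pos: [0.485, -0.1617, 0.1949]
eef_rot: [3.14, -0.015, -0.002]
wrist_force: [-1.9, -3.9, 4.1]
finger_gap: 0.0237
gripper_force: 30.0
```

```bash
python3 st.py
```

```text
turned 9.64 r 0.05028737666527034 Ftan 3.495230844709492 Frad -2.53833346606968 ang 2.0629618674152708
```

Call:
play_rows --increments '[[[0.0023, -0.001, 0], [0, 0, 0], 0], [[0.0046, -0.002, 0], [0, 0, 0], 0], [[0.007, -0.003, 0], [0, 0, 0], 0], [[0.0093, -0.0038, 0], [0, 0, 0], 0]]'

```text
time: 17.55
tcp_pos: [0.494, -0.1578, 0.1949]
eef_rot: [3.141, -0.015, -0.004]
wrist_force: [-3.7, -5.7, 5.2]
finger_gap: 0.0238
gripper_force: 30.0
```

```bash
python3 st.py
```

```text
turned 9.835 r 0.05043513896972771 Ftan 5.225591864060713 Frad -4.309988376417003 ang 1.8680389382502036
```

Call:
play_rows --increments '[[[0.0024, -0.0006, 0], [0, 0, 0], 0], [[0.0049, -0.0012, 0], [0, 0, 0], 0], [[0.0073, -0.0016, 0], [0, 0, 0], 0]]'

```text
time: 17.85
tcp_pos: [0.5011, -0.1561, 0.1949]
eef_rot: [3.141, -0.015, -0.004]
wrist_force: [-4.7, -3.5, 6.5]
finger_gap: 0.0235
gripper_force: 30.0
```

```bash
python3 st.py
```

```text
turned 9.98 r 0.050499858835494696 Ftan 5.212545651779967 Frad -2.7507895435133407 ang 1.7233578919592478
```

Call:
play_rows --increments '[[[0.0025, -0.0003, 0], [0, 0, 0], 0], [[0.005, -0.0005, 0], [0, 0, 0], 0]]'

```text
time: 18.05
tcp_pos: [0.506, -0.1555, 0.1949]
eef_rot: [3.141, -0.015, -0.005]
wrist_force: [-4.2, -3.6, 6.1]
finger_gap: 0.0236
gripper_force: 30.0
```

```bash
python3 st.py
```

```text
turned 10.078 r 0.05054968022771767 Ftan 4.342243525479662 Frad -3.3473086576774183 ang 1.6256377940208806
```

Call:
play_rows --increments '[[[0.0025, 0, 0], [0, 0, 0], 0], [[0.0025, 0, 0], [0, 0, 0], 0]]'

```text
time: 18.25
tcp_pos: [0.5087, -0.1554, 0.1949]
eef_rot: [3.141, -0.015, -0.004]
wrist_force: [-2.3, -1.8, 6.1]
finger_gap: 0.0235
gripper_force: 30.0
```

```bash
python3 st.py
```

```text
turned 10.131 r 0.05055880335532766 Ftan 2.3477819589208733 Frad -1.800458830983603 ang 1.5718950664166709
```

Call:
play_rows --increments '[[[0.0025, 0.0001, 0], [0, 0, 0], 0], [[0.005, 0.0003, 0], [0, 0, 0], 0]]'

```text
time: 18.45
tcp_pos: [0.5129, -0.1556, 0.1949]
eef_rot: [-3.141, 0.015, 0.007]
wrist_force: [-6.5, -1.7, 8.5]
finger_gap: 0.0235
gripper_force: 30.0
```

```bash
python3 st.py
python3 - <<'E'
from h import *
p=ctrl.capture('top'); save(p,'t5')
A=cloud(p,np.ones((420,560),bool)).astype(np.float32)
b=A[(abs(A[:,0]-.51)<.08)&(A[:,1]>-.12)&(A[:,1]<.02)]
h=b[(b[:,2]>.166)&(b[:,2]<.185)]; print('handle',cv2.minAreaRect(h[:,:2].copy()) if len(h)>3 else 0,len(h))
f=b[(b[:,2]>.115)&(b[:,2]<.127)]; print('fence',np.percentile(f[:,1],[1,5,50,99]) if len(f) else 0,len(f))
E
```

```text
turned 10.214 r 0.05060829007540913 Ftan 6.2977387984397515 Frad -2.252242390677699 ang 1.4895581193983674
handle ((0.5086938142776489, -0.05578691139817238), (0.013920444995164871, 0.11986527591943741), 89.54751586914062) 310
fence [-0.0845475  -0.07442836 -0.02397303 -0.0138047 ] 464
```

Call:
play_rows --increments '[[[0.0025, 0.0003, 0], [0, 0, 0], 0], [[0.0025, 0.0003, 0], [0, 0, 0], 0]]'

```text
time: 18.7
tcp_pos: [0.5155, -0.1558, 0.1949]
eef_rot: [-3.141, 0.015, 0.006]
wrist_force: [-6.3, -0.5, 9.2]
finger_gap: 0.0236
gripper_force: 30.0
```

```bash
python3 st.py
```

```text
turned 10.266 r 0.05062535190286023 Ftan 6.158766935357764 Frad -1.2826962048005888 ang 1.437360065840302
```

Call:
play_rows --increments '[[[0.0025, 0.0004, 0], [0, 0, 0], 0], [[0.0025, 0.0004, 0], [0, 0, 0], 0]]'

```text
time: 18.9
tcp_pos: [0.5178, -0.1562, 0.1949]
eef_rot: [-3.141, 0.015, 0.007]
wrist_force: [-6.8, -1.5, 8.7]
finger_gap: 0.0235
gripper_force: 30.0
```

```bash
python3 st.py
```

```text
turned 10.312 r 0.050647859799901634 Ftan 6.439457573896193 Frad -2.7100621209564406 ang 1.3915440189183113
```

Call:
play_rows --increments '[[[0.0025, 0.0005, 0], [0, 0, 0], 0], [[0.0025, 0.0005, 0], [0, 0, 0], 0]]'

```text
time: 19.1
tcp_pos: [0.5201, -0.1566, 0.1949]
eef_rot: [-3.141, 0.015, 0.008]
wrist_force: [-7.4, 0.9, 9.5]
finger_gap: 0.0234
gripper_force: 30.0
```

```bash
python3 st.py
```

```text
turned 10.358 r 0.050675188374759005 Ftan 7.44482400681425 Frad -0.8299723376558823 ang 1.3458653443609103
```

Call:
play_rows --increments '[[[0.0025, 0.0006, 0], [0, 0, 0], 0], [[0.0025, 0.0006, 0], [0, 0, 0], 0], [[0.0025, 0.0006, 0], [0, 0, 0], 0]]'

```text
time: 19.4
tcp_pos: [0.5224, -0.1572, 0.1949]
eef_rot: [-3.141, 0.015, 0.008]
wrist_force: [-7.7, -1.1, 9.6]
finger_gap: 0.0235
gripper_force: 30.0
```

```bash
python3 st.py
```

```text
turned 10.404 r 0.05068418790920803 Ftan 7.124126497430512 Frad -3.0910564412205086 ang 1.2991509317314924
```

Call:
play_rows --increments '[[[0, 0, 0], [0, 0, 0], 0]]'

```text
time: 19.5
tcp_pos: [0.5224, -0.1572, 0.1948]
eef_rot: [-3.141, 0.015, 0.008]
wrist_force: [-7.2, 0.7, 9.7]
finger_gap: 0.0235
gripper_force: 30.0
```

```bash
python3 st.py
```

```text
turned 10.404 r 0.050686265188000866 Ftan 7.088470961582128 Frad -1.2320109333624731 ang 1.2996496216864464
```

Call:
play_rows --increments '[[[0.0024, 0.0007, 0], [0, 0, 0], 0], [[0.0024, 0.0007, 0], [0, 0, 0], 0]]'

```text
time: 19.7
tcp_pos: [0.5246, -0.1578, 0.1949]
eef_rot: [-3.141, 0.015, 0.009]
wrist_force: [-9.0, 0.7, 10.2]
finger_gap: 0.0236
gripper_force: 30.0
```

```bash
python3 st.py; python3 st.py
```

```text
turned 10.449 r 0.05071163991545343 Ftan 8.78607035827811 Frad -2.133275774593701 ang 1.2543719053356732
turned 10.449 r 0.05071163991545343 Ftan 8.78607035827811 Frad -2.133275774593701 ang 1.2543719053356732
```

Call:
play_rows --increments '[[[0, 0, 0], [0, 0, 0], 0.03], [[0, 0, 0], [0, 0, 0], 0.05], [[0, 0, 0], [0, 0, 0], 0.05], [[0, 0, 0], [0, 0, 0], 0.05], [[0, 0, 0], [0, 0, 0], 0.05]]'

```text
time: 20.2
tcp_pos: [0.5271, -0.1585, 0.1946]
eef_rot: [-3.141, 0.016, 0.001]
wrist_force: [-0.8, -0.0, 0.4]
finger_gap: 0.0499
gripper_force: 0.0
```

Call:
play_rows --increments '[[[0, 0, -0.02], [0, 0, 0], 0.05], [[0, 0, -0.06], [0, 0, 0], 0.05], [[0, 0, -0.11], [0, 0, 0], 0.05], [[0, 0, -0.15], [0, 0, 0], 0.05], [[0, 0, -0.15], [0, 0, 0], 0.05], [[0, 0, -0.15], [0, 0, 0], 0.05]]'

```text
time: 20.8
tcp_pos: [0.5273, -0.1587, 0.3455]
eef_rot: [3.141, -0.016, 0.003]
wrist_force: [0.7, 0.4, -1.1]
finger_gap: 0.0501
gripper_force: 0.0
```

Run:
```python
from h import *
s=ctrl.observe(); print(s['tcp_pos'],s['wrist_force'])
p=ctrl.capture('wrist'); save(p,'w6')
A=cloud(p,np.ones((420,560),bool)).astype(np.float32)
b=A[(abs(A[:,0]-.51)<.09)&(A[:,1]>-.26)&(A[:,1]<.02)]
h=b[(b[:,2]>.166)&(b[:,2]<.185)&(b[:,1]>-.1)]; print('handle',cv2.minAreaRect(h[:,:2].copy()),np.median(h[:,2]))
g=b[(b[:,2]>.222)&(b[:,2]<.24)]; c=cv2.minEnclosingCircle(g[:,:2].copy())[0]
print('turned',-.863-np.arctan2(c[1]+.206,c[0]-.5088)+4*np.pi)
```

```text
[ 0.52730394 -0.15870193  0.34546429] [ 0.67125178  0.35971999 -1.06079673]
handle ((0.5093814730644226, -0.05662364885210991), (0.014647957868874073, 0.1205926164984703), 89.19026184082031) 0.17507705
turned 10.166059251514307
```

View pics/w6.png

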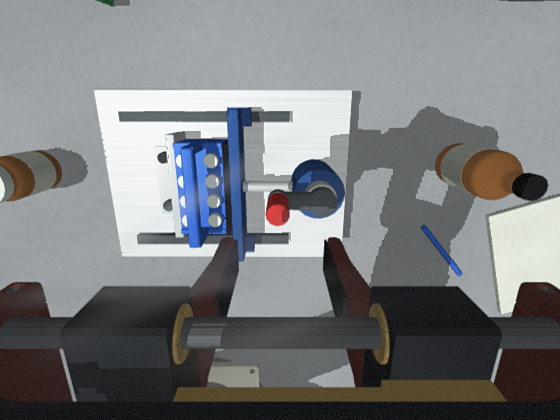

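The rack is held between the fence (about (172,185)) and the jaw (about (238,185)), the crank is free, and the jar and bottle are undisturbed. The crank angle read from the image (10.17 rad) is lower than the hand's (10.45), so I'm checking it.

Run:
```python
from h import *
for n in ['wrist','top']:
    p=ctrl.capture(n)
    A=cloud(p,np.ones((420,560),bool)).astype(np.float32); I=p['img'].reshape(-1,3)[(p['depth']>0).ravel()].astype(int)
    red=(I[:,0]>120)&(I[:,1]<60)&(I[:,2]<60)
    m=(A[:,2]>.226)&(A[:,2]<.236)&(abs(A[:,0]-.52)<.06)&(abs(A[:,1]+.17)<.06)&red
    g=A[m]
    if len(g)<5: print(n,len(g)); continue
    c,r=cv2.minEnclosingCircle(g[:,:2].copy()); print(n,c,r,g.mean(0),len(g),10.449+1.2544-np.arctan2(c[1]+.206,c[0]-.5088), [x['at'] for x in ctrl.place_of(p,'grip_mid')[:1]])
    j=A[(A[:,2]>.128)&(A[:,2]<.142)&(abs(A[:,0]-.51)<.1)&(A[:,1]<-.065)&(A[:,1]>-.14)]
    print('jaw',cv2.minAreaRect(j[:,:2].copy()))
```

```text
wrist (0.5117190480232239, -0.1561790257692337) 0.01070928294211626 [ 0.5131906  -0.15943483  0.23016475] 110 10.191127511580863 [[0.5115, -0.1533, 0.2067]]
jaw ((0.5101146101951599, -0.08704081177711487), (0.045131489634513855, 0.19759345054626465), 89.42864227294922)
top (0.5027915239334106, -0.1554749608039856) 0.00715643959119916 [ 0.5023593  -0.15576524  0.23068562] 21 10.01423880206756 [[0.5123, -0.1589, 0.2079]]
jaw ((0.5083661079406738, -0.08652916550636292), (0.042907606810331345, 0.11993791162967682), 89.91126251220703)
```

The grip sits about 12 mm behind where the fingers were along x, so it must have slid along the pads, and the squeeze is uncertain. I'll regrasp with the hand turned 90°, so the fingers hold the grip along its tangent, and feel the squeeze again.

Call:
play_rows --increments '[[[-0.015, -0.002, 0], [0, 0, -0.14], 0.05], [[-0.015, -0.002, 0], [0, 0, -0.28], 0.05], [[-0.015, -0.002, 0], [0, 0, -0.42], 0.05], [[-0.015, -0.002, 0], [0, 0, -0.56], 0.05], [[-0.015, -0.002, 0.02], [0, 0, -0.7], 0.05], [[-0.015, -0.002, 0.04], [0, 0, -0.84], 0.05], [[-0.015, -0.002, 0.06], [0, 0, -0.98], 0.05], [[-0.015, -0.002, 0.06], [0, 0, -1.12], 0.05]]'

```text
time: 21.85
tcp_pos: [0.51, -0.1558, 0.2809]
eef_rot: [-2.661, -1.66, 0.007]
wrist_force: [0.2, 0.5, -0.7]
finger_gap: 0.0501
gripper_force: 0.0
```

Call:
play_rows --increments '[[[0, 0, 0], [0, 0, -0.14], 0.05], [[0, 0, 0], [0, 0, -0.28], 0.05], [[0, 0, 0], [0, 0, -0.42], 0.05], [[0, 0, 0], [0, 0, -0.45], 0.05], [[0, 0, 0], [0, 0, -0.45], 0.05], [[0, 0, 0], [0, 0, -0.45], 0.05]]'

```text
time: 22.45
tcp_pos: [0.5118, -0.1564, 0.2841]
eef_rot: [-2.234, -2.207, 0.001]
wrist_force: [-0.3, 0.2, 1.4]
finger_gap: 0.0503
gripper_force: 0.0
```

Run:
```python
from h import *
s=ctrl.observe(); print(s['tcp_pos'],s['wrist_force'],s['joint_positions'][5])
p=ctrl.capture('wrist')
A=cloud(p,np.ones((420,560),bool)).astype(np.float32)
g=A[(A[:,2]>.226)&(A[:,2]<.236)&(abs(A[:,0]-.515)<.035)&(abs(A[:,1]+.16)<.035)]
if len(g)>5:
    c,r=cv2.minEnclosingCircle(g[:,:2].copy()); print(c,r,len(g)); inc([(c[0],c[1],.194)])
print([x['at'] for x in ctrl.place_of(p,'grip_mid')[:1]])
h=A[(A[:,2]>.166)&(A[:,2]<.185)&(A[:,1]>-.1)&(A[:,1]<0)&(abs(A[:,0]-.51)<.08)]
if len(h)>5: print(cv2.minAreaRect(h[:,:2].copy()))
```

```text
[ 0.51183716 -0.15640831  0.28410273] [-0.33298399  0.22587064  1.39263923] -0.3066889761815239
(0.5104279518127441, -0.15620610117912292) 0.011926022358238697 706
[0.0002, -0.0014, 0.0902]
yaw 89.31278298495488
[[0.5111, -0.1497, 0.2063]]
((0.5100834965705872, -0.05632944405078888), (0.014220312237739563, 0.12008453905582428), 89.37139892578125)
```

Call:
play_rows --increments '[[[0, -0.0015, 0.04], [0, 0, 0], 0.05], [[0, -0.0015, 0.075], [0, 0, 0], 0.05], [[0, -0.0015, 0.09], [0, 0, 0], 0.05], [[0, -0.0015, 0.09], [0, 0, 0], 0.03], [[0, -0.0015, 0.09], [0, 0, 0], 0], [[0, -0.0015, 0.09], [0, 0, 0], 0], [[0, -0.0015, 0.09], [0, 0, 0], 0], [[0, -0.0015, 0.09], [0, 0, 0], 0]]'

```text
time: 23.35
tcp_pos: [0.5112, -0.1567, 0.196]
eef_rot: [2.232, 2.208, 0.001]
wrist_force: [-1.5, 0.3, 6.1]
finger_gap: 0.0237
gripper_force: 30.0
```

Call:
play_rows --increments '[[[0, 0, 0], [0, 0, 0], 0]]'

```text
time: 23.45
tcp_pos: [0.5111, -0.1567, 0.196]
eef_rot: [2.233, 2.208, 0.001]
wrist_force: [-2.5, -0.5, 6.8]
finger_gap: 0.0235
gripper_force: 30.0
```

```bash
python3 st.py
```

```text
turned 10.18 r 0.049316026553814625 Ftan 2.482242107366369 Frad -0.5877303880560468 ang 1.5232735190445212
```

Call:
play_rows --increments '[[[0, 0.001, 0], [0, 0, 0], 0], [[0, 0.002, 0], [0, 0, 0], 0]]'

```text
time: 23.65
tcp_pos: [0.5122, -0.1567, 0.196]
eef_rot: [2.233, 2.209, -0.001]
wrist_force: [-6.0, -0.5, 9.7]
finger_gap: 0.0234
gripper_force: 30.0
```

```bash
python3 st.py
```

```text
turned 10.201 r 0.04936539481078976 Ftan 5.993006018393402 Frad -0.9572965827804936 ang 1.502805465434632
```

Call:
play_rows --increments '[[[0, 0.001, 0], [0, 0, 0], 0], [[0, 0.002, 0], [0, 0, 0], 0]]'

```text
time: 23.85
tcp_pos: [0.514, -0.1569, 0.196]
eef_rot: [-2.233, -2.209, 0.002]
wrist_force: [-6.0, -1.6, 10.1]
finger_gap: 0.0238
gripper_force: 30.0
```

```bash
python3 st.py
```

```text
turned 10.238 r 0.04940718055147443 Ftan 5.838639750231802 Frad -2.273723469281191 ang 1.4655471780294862
```

Call:
play_rows --increments '[[[0, 0.001, 0], [0, 0, 0], 0], [[0, 0.001, 0], [0, 0, 0], 0]]'

```text
time: 24.05
tcp_pos: [0.5151, -0.157, 0.196]
eef_rot: [2.233, 2.209, -0.002]
wrist_force: [-5.8, -1.9, 9.8]
finger_gap: 0.0235
gripper_force: 30.0
```

```bash
python3 st.py
```

```text
turned 10.26 r 0.04940897747398351 Ftan 5.48825712997785 Frad -2.6278403247117517 ang 1.4438206998240177
```

Call:
play_rows --increments '[[[-0.0002, 0.002, 0], [0, 0, 0], 0], [[-0.0004, 0.003, 0], [0, 0, 0], 0]]'

```text
time: 24.25
tcp_pos: [0.5177, -0.1574, 0.196]
eef_rot: [-2.233, -2.209, 0.002]
wrist_force: [-7.4, -2.3, 11.0]
finger_gap: 0.0234
gripper_force: 30.0
```

```bash
python3 st.py
```

```text
turned 10.314 r 0.0494440751764785 Ftan 6.891076971956537 Frad -3.5819615909413334 ang 1.3893671578457654
```

Call:
play_rows --increments '[[[-0.0003, 0.001, 0], [0, 0, 0], 0], [[-0.0004, 0.002, 0], [0, 0, 0], 0]]'

```text
time: 24.45
tcp_pos: [0.5195, -0.1577, 0.196]
eef_rot: [-2.233, -2.209, 0.003]
wrist_force: [-8.3, -0.1, 12.0]
finger_gap: 0.0236
gripper_force: 30.0
```

```bash
python3 st.py
```

```text
turned 10.351 r 0.04947628901349657 Ftan 8.088171320963289 Frad -1.895822682503984 ang 1.3522932836683805
```

Call:
play_rows --increments '[[[-0.0003, 0.0015, 0], [0, 0, 0], 0], [[-0.0003, 0.0015, 0], [0, 0, 0], 0]]'

```text
time: 24.65
tcp_pos: [0.5211, -0.1581, 0.196]
eef_rot: [-2.233, -2.209, 0.003]
wrist_force: [-7.4, -0.9, 10.7]
finger_gap: 0.0236
gripper_force: 30.0
```

```bash
python3 st.py
```

```text
turned 10.383 r 0.04949694849558401 Ftan 6.970853359608409 Frad -2.751682530837196 ang 1.3199449450161227
```

Call:
play_rows --increments '[[[0, 0, 0], [0, 0, 0], 0.03], [[0, 0, 0], [0, 0, 0], 0.05], [[0, 0, 0], [0, 0, 0], 0.05], [[0, 0, 0], [0, 0, 0], 0.05], [[0, 0, 0], [0, 0, 0], 0.05]]'

```text
time: 25.15
tcp_pos: [0.5222, -0.1577, 0.1947]
eef_rot: [2.234, 2.209, 0.0]
wrist_force: [0.2, -0.2, 0.2]
finger_gap: 0.0502
gripper_force: 0.0
```

Call:
play_rows --increments '[[[0, 0, -0.03], [0, 0, 0], 0.05], [[0, 0, -0.07], [0, 0, 0], 0.05], [[0, 0, -0.09], [0, 0, 0], 0.05], [[0, 0, -0.09], [0, 0, 0], 0.05], [[0, 0, -0.09], [0, 0, 0], 0.05]]'

```text
time: 25.65
tcp_pos: [0.5219, -0.1576, 0.2843]
eef_rot: [2.234, 2.209, -0.0]
wrist_force: [0.0, -0.7, -0.6]
finger_gap: 0.0496
gripper_force: 0.0
```

Run:
```python
from h import *
s=ctrl.observe(); print(s['tcp_pos'],s['wrist_force'])
p=ctrl.capture('wrist')
A=cloud(p,np.ones((420,560),bool)).astype(np.float32)
g=A[(A[:,2]>.226)&(A[:,2]<.236)&(abs(A[:,0]-.515)<.035)&(abs(A[:,1]+.16)<.035)]
c,r=cv2.minEnclosingCircle(g[:,:2].copy()); print(c,r,len(g),'turned',4*np.pi-.863-np.arctan2(c[1]+.206,c[0]-.5088))
```

```text
[ 0.52191213 -0.15762624  0.2843123 ] [ 0.02817948 -0.69907052 -0.61440666]
(0.5141133069992065, -0.15623804926872253) 0.011982007883489132 712 turned 10.238945761344949
```

The grip springs back about 0.1 rad when released. I'll regrasp once more, wind slightly further, and unload the hand before opening it.

Call:
play_rows --increments '[[[0.001, -0.0075, 0.03], [0, 0, 0], 0.05], [[0.001, -0.0075, 0.07], [0, 0, 0], 0.05], [[0.001, -0.0075, 0.088], [0, 0, 0], 0.05], [[0.001, -0.0075, 0.088], [0, 0, 0], 0.04], [[0.001, -0.0075, 0.088], [0, 0, 0], 0], [[0.001, -0.0075, 0.088], [0, 0, 0], 0], [[0.001, -0.0075, 0.088], [0, 0, 0], 0], [[0.001, -0.0075, 0.088], [0, 0, 0], 0]]'

```text
time: 26.5
tcp_pos: [0.5149, -0.1568, 0.1977]
eef_rot: [2.233, 2.208, 0.001]
wrist_force: [-2.1, -0.5, 1.8]
finger_gap: 0.0237
gripper_force: 30.0
```

```bash
python3 st.py
```

```text
turned 10.255 r 0.04957890327652281 Ftan 2.0273300370012404 Frad -0.7933716746369728 ang 1.4481327367458419
```

Call:
play_rows --increments '[[[0, 0.001, 0], [0, 0, 0], 0], [[-0.0001, 0.002, 0], [0, 0, 0], 0]]'

```text
time: 26.7
tcp_pos: [0.5158, -0.1569, 0.1977]
eef_rot: [-2.233, -2.209, 0.002]
wrist_force: [-7.0, 0.1, 9.1]
finger_gap: 0.0236
gripper_force: 30.0
```

```bash
python3 st.py
```

```text
turned 10.274 r 0.04961294860042465 Ftan 6.96625806834976 Frad -0.8430700590596774 ang 1.429816378673454
```

Call:
play_rows --increments '[[[-0.0001, 0.001, 0], [0, 0, 0], 0], [[-0.0002, 0.0015, 0], [0, 0, 0], 0]]'

```text
time: 26.9
tcp_pos: [0.5172, -0.1571, 0.1976]
eef_rot: [-2.233, -2.209, 0.002]
wrist_force: [-8.0, -0.2, 8.9]
finger_gap: 0.0234
gripper_force: 30.0
```

```bash
python3 st.py
```

```text
turned 10.302 r 0.04961797698548678 Ftan 7.859635957538567 Frad -1.513179541857901 ang 1.4015287436631954
```

Call:
play_rows --increments '[[[-0.0002, 0.001, 0], [0, 0, 0], 0], [[-0.0003, 0.0015, 0], [0, 0, 0], 0]]'

```text
time: 27.1
tcp_pos: [0.5185, -0.1573, 0.1976]
eef_rot: [-2.233, -2.208, 0.002]
wrist_force: [-7.6, -0.0, 9.8]
finger_gap: 0.0235
gripper_force: 30.0
```

```bash
python3 st.py
```

```text
turned 10.33 r 0.049629148708081175 Ftan 7.418078599058264 Frad -1.5026597678233111 ang 1.3735668437027075
```

Call:
play_rows --increments '[[[-0.0002, 0.001, 0], [0, 0, 0], 0], [[-0.0002, 0.001, 0], [0, 0, 0], 0]]'

```text
time: 27.3
tcp_pos: [0.5195, -0.1575, 0.1976]
eef_rot: [-2.233, -2.208, 0.002]
wrist_force: [-8.5, 0.1, 9.0]
finger_gap: 0.0233
gripper_force: 30.0
```

```bash
python3 st.py
```

```text
turned 10.351 r 0.04963532979386653 Ftan 8.321128879454555 Frad -1.7286111772722053 ang 1.352515500650734
```

Call:
play_rows --increments '[[[0, -0.0007, 0], [0, 0, 0], 0], [[0, -0.0013, 0], [0, 0, 0], 0], [[0, -0.002, 0], [0, 0, 0], 0]]'

```text
time: 27.6
tcp_pos: [0.5192, -0.1575, 0.1977]
eef_rot: [2.233, 2.208, 0.002]
wrist_force: [-0.3, 0.4, 4.9]
finger_gap: 0.0233
gripper_force: 30.0
```

```bash
python3 st.py
```

```text
turned 10.344 r 0.049578437904199885 Ftan 0.4069051691508155 Frad 0.337924999060852 ang 1.358970690015638
```

Call:
play_rows --increments '[[[0, 0, 0], [0, 0, 0], 0.03], [[0, 0, 0], [0, 0, 0], 0.05], [[0, 0, 0], [0, 0, 0], 0.05], [[0, 0, 0], [0, 0, 0], 0.05], [[0, 0, 0], [0, 0, 0], 0.05]]'

```text
time: 28.1
tcp_pos: [0.5186, -0.1574, 0.1966]
eef_rot: [-2.233, -2.209, 0.0]
wrist_force: [-0.4, -0.7, 0.1]
finger_gap: 0.0497
gripper_force: 0.0
```

Call:
play_rows --increments '[[[0, 0, -0.03], [0, 0, 0], 0.05], [[0, 0, -0.07], [0, 0, 0], 0.05], [[0, 0, -0.09], [0, 0, 0], 0.05], [[0, 0, -0.09], [0, 0, 0], 0.05], [[0, 0, -0.09], [0, 0, 0], 0.05]]'

```text
time: 28.6
tcp_pos: [0.5184, -0.1574, 0.2863]
eef_rot: [2.234, 2.209, 0.0]
wrist_force: [-0.1, 0.7, -0.9]
finger_gap: 0.0498
gripper_force: 0.0
```

Run:
```python
from h import *
s=ctrl.observe(); print(s['tcp_pos'],s['wrist_force'])
p=ctrl.capture('wrist')
A=cloud(p,np.ones((420,560),bool)).astype(np.float32)
g=A[(A[:,2]>.226)&(A[:,2]<.236)&(abs(A[:,0]-.515)<.035)&(abs(A[:,1]+.16)<.035)]
c,r=cv2.minEnclosingCircle(g[:,:2].copy()); print(c,r,len(g),'turned',4*np.pi-.863-np.arctan2(c[1]+.206,c[0]-.5088))
h=A[(A[:,2]>.166)&(A[:,2]<.185)&(A[:,1]>-.1)&(A[:,1]<0)&(abs(A[:,0]-.51)<.08)]
if len(h)>5: print(cv2.minAreaRect(h[:,:2].copy()),np.median(h[:,2]))
```

```text
[ 0.51835769 -0.15740835  0.28634075] [-0.10286239  0.65198248 -0.91907806]
(0.514776349067688, -0.15660478174686432) 0.011952622793614864 701 turned 10.252979476566555
((0.5100247263908386, -0.05633194372057915), (0.014232967980206013, 0.12024068832397461), 89.35113525390625) 0.17507033
```

The crank came to rest at the same angle after both of the last windings (10.24 and 10.25 rad). That matches the stated easing to 26 N, so the squeeze is firm and I'm handing in.

```bash
python3 -c "
from rig import ctrl
print(ctrl.close_job())"
```

```text
the job is handed in; nothing more can be done
None
```

I handed the job in with the rack clamped square against the fence at an estimated 26 N and the crank released at about 10.25 rad; the last images showed the jar and bottle still in place, and I regrasped the crank twice past 10 rad to firm up the squeeze (no verdict was returned).

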